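# Seat the round flask in the demonstration's ring support

### The arm

A 6-joint arm with a two-finger parallel gripper is mounted at the origin on the work surface. World frame = base frame: x ahead of the robot, y to its left, z up, the work surface at z = 0. Lengths are in m, angles in degrees, forces in N, time in s.
With the tool pointing down it reaches from about 0.375 to 0.9 m from the base axis. Payload 3.1 kg.
Tool frame: the origin (TCP) lies at the very end of the fingers, on their centre line; the grasp point (between the pads) lies 19 mm behind it; z points along the fingers, x is the direction in which the jaws open and shut, and the axes are right-handed (so a half turn about z gives the same grasp; the last joint's range is limited). The gripper opens to 87 mm and grips with 3 to 60 N. Pads are 19 mm wide; open, the fingers measure 117 mm over their backs; the gripper's body (75 mm by 190 mm) begins 51 mm behind the grasp point.
Start: joints at [-76.519, 30.224, 82.088, -0, 67.689, -10.227], TCP at [0.251, -0.572, 0.223] pointing down, gripper open.
Joint ranges: [-176.69, 176.69], [-43.24, 126.21], [12.49, 139.97], [-82, 262], [0, 151.66], [-163.58, 163.58]. Speed limits (degrees/s): [159.86, 159.86, 180, 180, 180, 180].

### API

Orientations are given as a 3x3 rotation matrix whose columns are the frame's x, y, z axes.
In Python, from rig import bot gives the robot as it stands.
- The arm moves only by the tool arm_command, never from a script. Its argument "plan" is a list of rows, each an object of numbers: "claw": the opening, from 0 (shut) to 1 (fully open); "dx", "dy", "dz": the shift along the tool's x, y, z in cm; "twist": the turn about the tool's z in degrees. A call has 1 to 8 rows; each row is the pose to reach, as a shift and turn from the pose measured when the call began, along the tool's axes at that moment; what a row does not reach only later rows make up. A row lasts 1/12 s, in which the tool goes at most 41.7 mm and 7.16 degrees, less where a joint would pass 70% of its speed; a pose out of reach is approached as far as the arm can. A call with a gripper value outside its range is refused whole. The fingers move at their own pace and stop on an object; the grip force is fixed at half the most. Time passes only in rows, so rows that repeat a pose let the fingers close. It gives the time, the measured TCP pose, the force and the opening at its end, in the units of the state.
- bot.read_state(): the state, without advancing time (a new reading comes with each control period).
- bot.capture(name): name is "scene" or "top" or "wrist"; returns the picture (480x640x3 uint8, red, green, blue); there is no depth.
- bot.calibration(name): a dict with "intrinsics" (3x3 intrinsics, pixels), "k1" (the pictures are not rectified: a ray, as slopes to the right and down, at radius r is drawn at 1 + k1 r^2 times it, then the intrinsics apply), "rvec" (rotation vector, rad) and "tvec" (3), from world to camera coordinates, as OpenCV has them; the wrist camera has in their place "T_tool_cam" (4x4, takes a point from camera to tool coordinates, whose origin is the TCP and whose axes are the tool frame's). Camera axes: x right, y down, z forward; pixel columns grow to the right and rows downward; lengths in m; the calibration is good to about 2 mm. A picture is of the moment at which its call begins: read the wrist's pose just before it. calibration takes no time and is no camera call.
- bot.hand_in(): hands the job in, once; it reports no verdict.
The state is a dict: "time_s": time; "joint_positions": joint angles; "qvel": joint speeds; "tau": joint torques, N m; "position": TCP position; "tcp_rot": TCP orientation; "force": force on the tool from outside, world axes, zero at the start; "moment": the same for the moment, N m; "opening": opening from 0.0 (shut) to 1.0 (fully open).
Only numpy, scipy, OpenCV 4.12 (cv2) and the standard library are available. Lean on these libraries where they do the work, as an engineer would, in place of code of your own. Each camera call takes 0.05 s, during which the arm holds its last target.

### The job

Get the hydrogen demonstration ready: take the larger of the two round-bottomed flasks out of its cork ring by the neck and set it in the steel ring support on the black board, so that it sits level and centred with its neck upright. Set the glass down gently, do not drop it, and leave the smaller round flask sitting where it is.

Things in the scene. Friction and masses are not known exactly. Their poses are not given: they have to be found in the camera images.
- flask_mid (a point): The larger round-bottomed flask: clear glass, loose, 160 g, 140 mm tall. Ball 80 mm across, heavy at the bottom; straight neck 30 mm across from 77 mm above its lowest point to the top. Starts upright in a fixed cork ring (90 mm across, 25 mm high). Point: on its axis half-way up, 70 mm above its lowest point and 35 mm below the neck's best grip. z points up along the neck.
- support_ring (a point): Steel ring on three thin legs, 74 mm outside, 60 mm inside, fixed on a black board to the robot's left; apparatus on the board is up to 53 mm high, 90 mm or more from the ring's axis. Point: centre of the ring's top face, 66 mm above the table; z up. The seated larger flask rests on the ring's inner edge, its lowest point 13 mm below this point and its mid point 57 mm above it.
- small_flask_mid (a point): The smaller round-bottomed flask, to be left alone: same glass, 105 mm tall, ball 58 mm, neck 22 mm across, loose in its own cork ring. The two flasks may be in either place. Point: on its axis half-way up, 52 mm above its lowest point; z up the neck. A flat-bottomed conical flask 118 mm tall and an empty cork ring nearby are not part of the job.
There are look-alikes about, which are no part of the job. What is shaped like the part that bears flask_mid but orange or yellow is not meant.

How it is judged:
By the outcome, as a careful person would: the job done as asked, in the order asked, and still so for the second after the job is handed in, with the robot touching nothing.
It also fails if it takes over 35 s, if anything falls off the work surface, if the arm or the gripper's body presses on something with over 40 N, if the wrist force passes 120 N, or if a joint passes its speed limit or range.

## Working session

There is one attempt and no reset: what is moved stays moved. The work goes in short steps, Python scripts to look and compute and a tool call to move; the robot and the scene stay as the last step left them, time stands still between calls to the robot, and variables do not carry over. Pictures are saved under pics/ and viewed, and the job is handed in when it is done.

Besides the shell and the picture viewer there is one more tool, called after "Call:" as name([rows], argument=value, ...), one row to a line, values as JSON. arm_command: Moves the arm, as the interface text tells. Its arguments: {"type":"object","properties":{"plan":{"type":"array"}},"required":["plan"]}

```bash
mkdir -p pics
cat > h.py <<'E'
import numpy as np,cv2
from rig import bot
def cap(n,f):
    s=bot.read_state(); im=bot.capture(n); cv2.imwrite('pics/'+f,im[:,:,::-1]); return s,im
def cam(n,s=None):
    c=bot.calibration(n);K=np.array(c['intrinsics']);k1=c['k1']
    if 'rvec' in c:
        R=cv2.Rodrigues(np.array(c['rvec'],float))[0];t=np.array(c['tvec'],float).ravel()
    else:
        T=np.array(c['T_tool_cam']);W=np.eye(4);W[:3,:3]=s['tcp_rot'];W[:3,3]=s['position']
        M=np.linalg.inv(W@T);R=M[:3,:3];t=M[:3,3]
    return K,k1,R,t
def ray(C,uv):
    K,k1,R,t=C
    p=cv2.undistortPoints(np.array([[uv]],float),K,np.array([k1,0,0,0.]))[0,0]
    d=R.T@np.array([p[0],p[1],1]);return -R.T@t,d/np.linalg.norm(d)
def proj(C,X):
    K,k1,R,t=C
    return cv2.projectPoints(np.array(X,float).reshape(-1,1,3),cv2.Rodrigues(R)[0],t,K,np.array([k1,0,0,0.]))[0][:,0]
def atz(C,uv,z):
    o,d=ray(C,uv);return o+d*(z-o[2])/d[2]
def tri(obs):
    A=np.zeros((3,3));b=np.zeros(3);L=[]
    for C,uv in obs:
        o,d=ray(C,uv);P=np.eye(3)-np.outer(d,d);A+=P;b+=P@o;L.append((o,P))
    x=np.linalg.solve(A,b);return x,[float(np.linalg.norm(P@(x-o))) for o,P in L]
E
python3 - <<'E'
from h import *
for n in('scene','top','wrist'):cap(n,n+'0.png')
s=bot.read_state();print(s['time_s'],s['position'],s['tcp_rot'],s['force'])
for n in('scene','top'):
    K,k,R,t=cam(n);print(n,-R.T@t,R[2],K[0,0])
E
```

```text
0.15 [ 0.25121423 -0.57169179  0.22180441] [[ 4.02121851e-01 -9.15586084e-01 -3.75070555e-04]
 [-9.15584710e-01 -4.02121909e-01  1.61521685e-03]
 [-1.62969416e-03 -3.06105123e-04 -9.99998625e-01]] [ 0.06694785 -0.18936372  0.44734122]
scene [ 1.18148821 -0.11998687  0.63876495] [-0.78003553  0.09213327 -0.61891521] 578.2890817120152
top [ 0.43492731 -0.01981553  0.96086555] [ 0.04225425 -0.02078643 -0.99889064] 506.4841834719715
```

View pics/scene0.png

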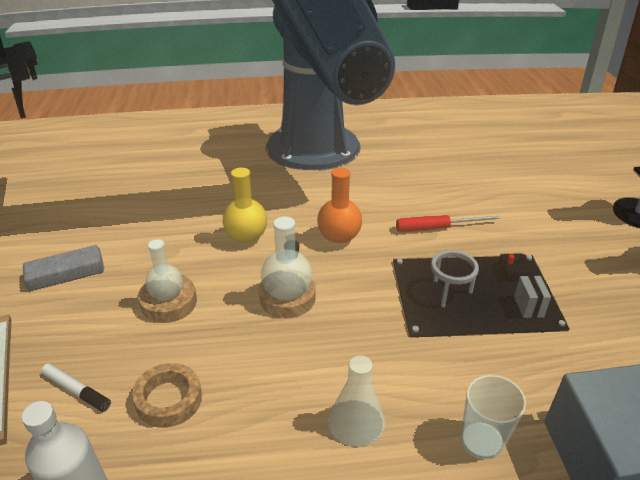

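View pics/top0.png

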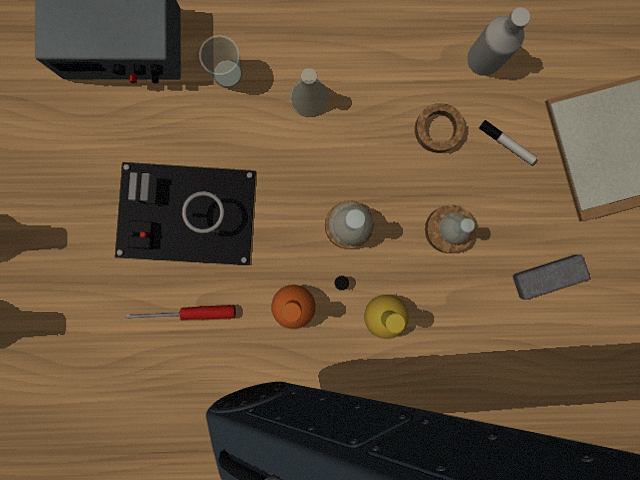

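View pics/wrist0.png

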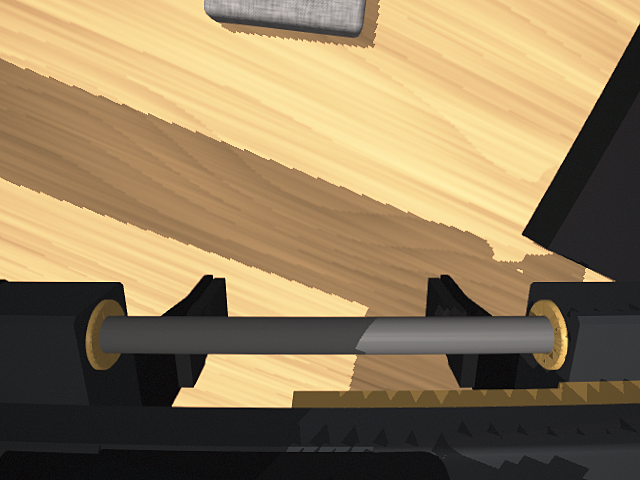

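Run:
```python
import cv2,numpy as np
s=cv2.imread('pics/scene0.png');t=cv2.imread('pics/top0.png')
def c(im,x,y,w,h,f):return cv2.resize(im[y:y+h,x:x+w],None,fx=f,fy=f,interpolation=cv2.INTER_CUBIC)
cv2.imwrite('pics/c1.png',np.hstack([c(s,240,205,100,120,4),c(t,310,185,90,80,4)[:480] if 0 else cv2.copyMakeBorder(c(t,310,185,90,80,4),0,160,0,0,0)]))
cv2.imwrite('pics/c2.png',np.hstack([c(s,410,240,90,80,4),c(t,160,175,90,80,4)]))
```

```text
(no output)
```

View pics/c1.png

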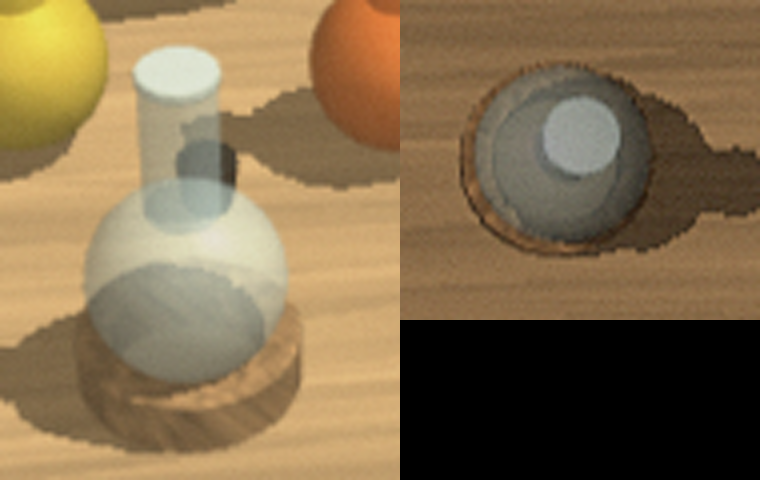

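View pics/c2.png

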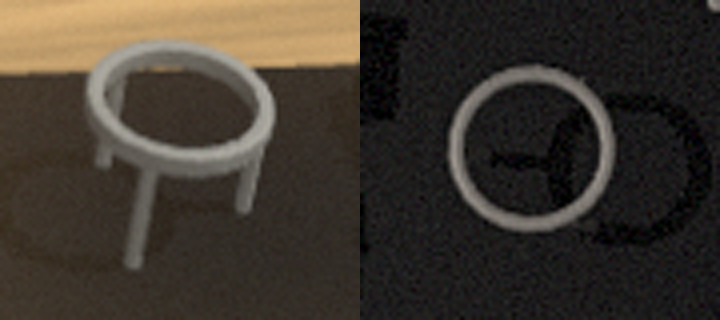

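Run:
```python
from h import *
S=cam('scene');T=cam('top')
g=lambda x,y,a,b:(a+(x+.5)/4-.5,b+(y+.5)/4-.5)
P={'ftop':(g(177,73,240,205),g(181,135,310,185)),'fball':(g(186,280,240,205),g(162,153,310,185)),'ring':(g(181,103,410,240),g(171,148.5,160,175))}
for k,(a,b) in P.items():print(k,tri([(S,a),(T,b)]))
for n,a,b,z in(('small',(156.5,245.5),(467,225.5),0),('orange',(341,174),(291.5,310),0),('yellow',(241,173),(396,322),0)):print(n,tri([(S,a),(T,b)]))
```

```text
ftop (array([ 0.50194433, -0.09390582,  0.14723688]), [0.0003470019033177424, 0.0003470019033177302])
fball (array([ 0.5020548 , -0.09411418,  0.04811969]), [0.0004800463256040923, 0.000480046325604089])
ring (array([0.52375436, 0.16867268, 0.06036302]), [0.00014553527891833179, 0.000145535278918403])
small (array([ 0.49054057, -0.28466029,  0.11345583]), [0.0013437410825507382, 0.0013437410825506986])
orange (array([0.35527322, 0.01057046, 0.13451224]), [0.0007816361721771841, 0.0007816361721772021])
yellow (array([ 0.33362879, -0.15752515,  0.13509486]), [0.002029396669024915, 0.0020293966690248556])
```

```bash
cat >> h.py <<'E'
def mv(target):
    s=bot.read_state();R=np.array(s['tcp_rot']);print('t',s['time_s'],'pos',np.round(s['position'],4),'move cm',np.round(R.T@(np.array(target)-s['position'])*100,2),'F',np.round(s['force'],2),'open',s['opening'])
E
python3 - <<'E'
from h import *
print(np.round(bot.calibration('wrist')['T_tool_cam'],3),bot.calibration('wrist')['intrinsics'][0])
s=bot.read_state()
for p in([.45,-.2,.24],):
    s['position']=np.array(p);C=cam('wrist',s);print(proj(C,[[.502,-.094,.147],[.502,-.094,.048],[.524,.169,.066]]))
mv([.45,-.2,.24])
E
```

```text
[[ 1.     0.     0.001 -0.   ]
 [-0.001  0.964  0.267 -0.073]
 [-0.001 -0.267  0.964 -0.163]
 [ 0.     0.     0.     1.   ]] [405.11441954   0.         326.22199109]
[[200.03954793  94.65487393]
 [235.56355127 102.90635945]
 [-76.37142727 -62.44295728]]
t 0.15 pos [ 0.2512 -0.5717  0.2218] move cm [-26.04 -33.15  -1.77] F [ 0.07 -0.19  0.45] open 0.9966294945344261
```

Call:
arm_command([
  {"claw": 1, "dx": -26, "dy": -33, "dz": -4},
  {"claw": 1, "dx": -26, "dy": -33, "dz": -4},
  {"claw": 1, "dx": -26, "dy": -33, "dz": -4},
  {"claw": 1, "dx": -26, "dy": -33, "dz": -4},
  {"claw": 1, "dx": -26, "dy": -33, "dz": -4},
  {"claw": 1, "dx": -26, "dy": -33, "dz": -4},
  {"claw": 1, "dx": -26, "dy": -33, "dz": -4},
  {"claw": 1, "dx": -26, "dy": -33, "dz": -4},
])

```text
$.plan[0]: bad value
```

Run:
```python
from h import *
mv([.45,-.18,.26])
s=bot.read_state();print(s['joint_positions'])
```

```text
t 0.15 pos [ 0.2512 -0.5717  0.2218] move cm [-27.88 -33.95  -3.76] F [ 0.07 -0.19  0.45] open 0.9966294945344261
[-7.65176459e+01  3.02669240e+01  8.21377148e+01  7.33696756e-04
  6.76903663e+01 -1.02288369e+01]
```

Call:
arm_command([
  {"claw": 1.0, "dx": -28, "dy": -34, "dz": -4, "twist": 0},
  {"claw": 1.0, "dx": -28, "dy": -34, "dz": -4, "twist": 0},
  {"claw": 1.0, "dx": -28, "dy": -34, "dz": -4, "twist": 0},
  {"claw": 1.0, "dx": -28, "dy": -34, "dz": -4, "twist": 0},
  {"claw": 1.0, "dx": -28, "dy": -34, "dz": -4, "twist": 0},
  {"claw": 1.0, "dx": -28, "dy": -34, "dz": -4, "twist": 0},
  {"claw": 1.0, "dx": -28, "dy": -34, "dz": -4, "twist": 0},
  {"claw": 1.0, "dx": -28, "dy": -34, "dz": -4, "twist": 0},
])

```text
time_s: 0.82
position: [0.4012, -0.2738, 0.2526]
tcp_rot: [[0.402, -0.916, -0.001], [-0.916, -0.402, 0.002], [-0.002, -0.0, -1.0]]
force: [1.6, -0.6, -0.1]
opening: 1.0
```

Run:
```python
from h import *
mv([.45,-.18,.26])
s=bot.read_state();print(s['joint_positions'])
```

```text
t 0.8167 pos [ 0.4012 -0.2738  0.2526] move cm [-6.64 -8.23 -0.73] F [ 1.63 -0.62 -0.13] open 1.000214407616713
[-4.75549159e+01  1.72628877e+01  9.93853694e+01  5.90316079e-02
  6.34550965e+01  1.87405701e+01]
```

Call:
arm_command([
  {"claw": 1.0, "dx": -6.6, "dy": -8.2, "dz": -2, "twist": 0},
  {"claw": 1.0, "dx": -6.6, "dy": -8.2, "dz": -2, "twist": 0},
  {"claw": 1.0, "dx": -6.6, "dy": -8.2, "dz": -2, "twist": 0},
  {"claw": 1.0, "dx": -6.6, "dy": -8.2, "dz": -2, "twist": 0},
  {"claw": 1.0, "dx": -6.6, "dy": -8.2, "dz": -2, "twist": 0},
  {"claw": 1.0, "dx": -6.6, "dy": -8.2, "dz": -2, "twist": 0},
])

```text
time_s: 1.32
position: [0.4496, -0.1808, 0.2725]
tcp_rot: [[0.402, -0.916, -0.001], [-0.916, -0.402, 0.002], [-0.002, 0.0, -1.0]]
force: [-0.6, -0.4, -0.7]
opening: 0.998
```

Run:
```python
from h import *
s,im=cap('wrist','w1.png');np.save('w1.npy',s,allow_pickle=True)
print(proj(cam('wrist',s),[[.502,-.094,.147],[.502,-.094,.048]]),np.round(s['qvel'],2))
mv([.43,-.06,.29])
```

```text
[[240.990153   108.88287194]
 [262.95835736 112.7387194 ]] [-1.51  0.36 -0.01  0.17  0.14  0.22]
t 1.3667 pos [ 0.4494 -0.1812  0.2724] move cm [-11.89  -3.08  -1.74] F [ 0.4  -0.81 -0.39] open 0.9979076369253269
```

View pics/w1.png

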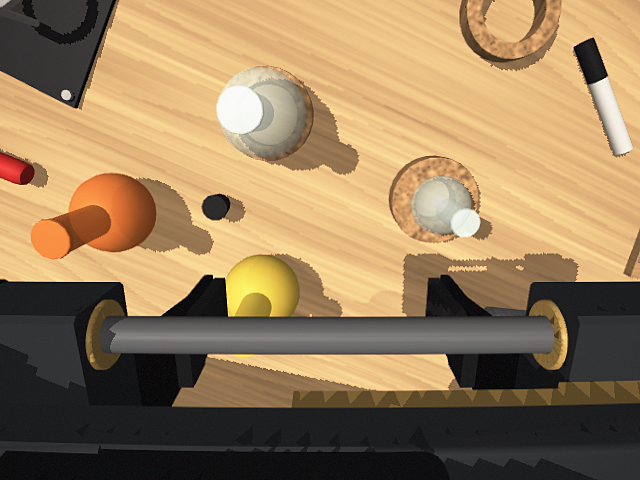

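The wrist picture shows the large clear flask at (265,112), with its mouth at (240,109). The small clear flask is at (445,205), the orange one at (105,215) and the yellow one at (262,290). The one to move is clear and has the bigger ball (265,112).

Call:
arm_command([
  {"claw": 1.0, "dx": -22, "dy": -6.5, "dz": -5, "twist": 0},
  {"claw": 1.0, "dx": -22, "dy": -6.5, "dz": -5, "twist": 0},
  {"claw": 1.0, "dx": -22, "dy": -6.5, "dz": -5, "twist": 0},
  {"claw": 1.0, "dx": -22, "dy": -6.5, "dz": -5, "twist": 0},
  {"claw": 1.0, "dx": -22, "dy": -6.5, "dz": -5, "twist": 0},
  {"claw": 1.0, "dx": -22, "dy": -6.5, "dz": -5, "twist": 0},
  {"claw": 1.0, "dx": -22, "dy": -6.5, "dz": -5, "twist": 0},
  {"claw": 1.0, "dx": -22, "dy": -6.5, "dz": -5, "twist": 0},
])

```text
time_s: 2.03
position: [0.4207, 0.046, 0.3229]
tcp_rot: [[0.402, -0.916, -0.001], [-0.916, -0.402, 0.001], [-0.001, 0.0, -1.0]]
force: [-0.6, -1.3, -0.3]
opening: 1.001
```

Run:
```python
from h import *
s,im=cap('wrist','w2.png');np.save('w2.npy',s,allow_pickle=True)
print(proj(cam('wrist',s),[[.502,-.094,.147],[.502,-.094,.048],[.524,.169,.066]]),np.round(s['qvel'],2))
mv([.502,-.094,.2]);print(s['joint_positions'])
def c(im,x,y,w,h,f):return cv2.resize(im[y:y+h,x:x+w,::-1],None,fx=f,fy=f,interpolation=cv2.INTER_CUBIC)
p=proj(cam('wrist',s),[[.502,-.094,.11],[.524,.169,.066]]).astype(int)
o=[]
for q in p:
    x,y=max(q[0]-60,0),max(q[1]-60,0);print(x,y);o.append(cv2.resize(cv2.copyMakeBorder(im[y:y+120,x:x+120,::-1],0,120-min(120,480-y),0,0,0),(400,400),interpolation=cv2.INTER_CUBIC))
x,y=200,50
cv2.imwrite('pics/w2c.png',np.hstack(o))
im=cv2.imread('pics/w1.png');cv2.imwrite('pics/w1c.png',cv2.resize(im[50:170,200:320],(480,480),interpolation=cv2.INTER_CUBIC))
```

```text
[[515.63674125 191.53433854]
 [474.71634599 176.74850164]
 [252.36738792  47.94469159]] [-2.43  1.05 -0.15 -0.46 -0.28 -0.26]
t 2.0833 pos [0.4209 0.0452 0.3226] move cm [16.02 -1.87 12.24] F [-0.02  0.28 -0.35] open 0.9947245623119851
[-9.00366923e+00  6.96854554e+00  1.01018241e+02  5.48089711e-02
  7.20738389e+01  5.72949931e+01]
437 125
192 0
```

View pics/w2.png

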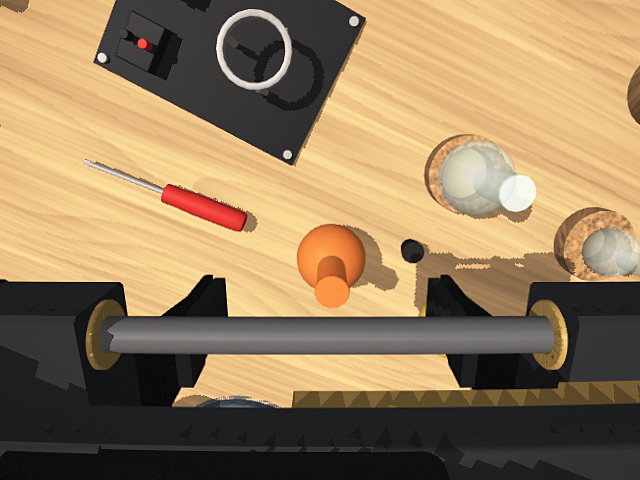

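View pics/w2c.png

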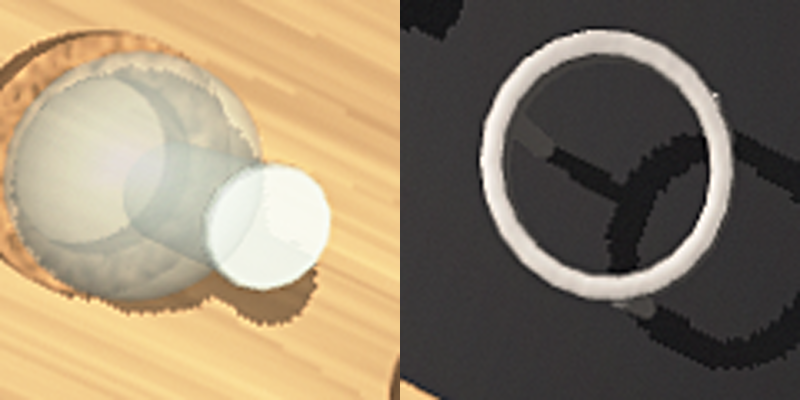

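View pics/w1c.png

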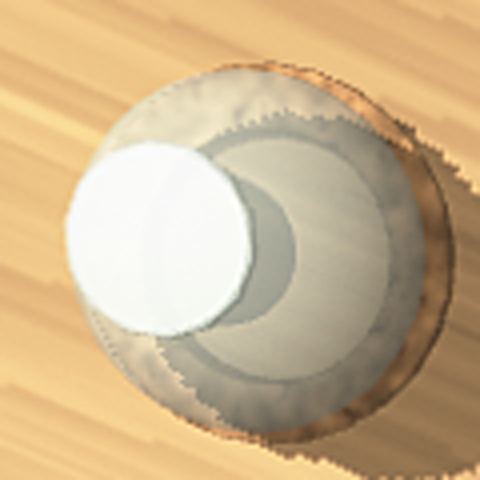

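Run:
```python
from h import *
S=cam('scene');T=cam('top')
g=lambda x,y,a,b:(a+(x+.5)/4-.5,b+(y+.5)/4-.5)
W1=cam('wrist',np.load('w1.npy',allow_pickle=True).item());W2=cam('wrist',np.load('w2.npy',allow_pickle=True).item())
o=[(S,g(177,73,240,205)),(T,g(181,135,310,185)),(W1,(239.4,109.4)),(W2,(517.4,192.8))]
print(tri(o),tri(o[2:]),[atz(C,u,.147) for C,u in o])
o=[(S,g(181,103,410,240)),(T,g(171,148.5,160,175)),(W2,(253.6,48.9))]
print(tri(o),[atz(C,u,.066) for C,u in o])
mv([.5025,-.0935,.2])
```

```text
(array([ 0.50176345, -0.0940599 ,  0.14813618]), [0.001003593359008513, 0.00013252868430078826, 0.0008261258534755692, 0.0011868507384582988]) (array([ 0.50148355, -0.09393081,  0.15100695]), [2.7357089725182192e-05, 2.7357089725264747e-05]) [array([ 0.50169065, -0.0935505 ,  0.147     ]), array([ 0.50193207, -0.09427424,  0.147     ]), array([ 0.50124883, -0.09312109,  0.147     ]), array([ 0.50168075, -0.09595337,  0.147     ])]
(array([0.52393145, 0.16868037, 0.06051867]), [6.443311485670567e-05, 0.00028763198040145864, 0.00024086933950556323]) [array([0.53016047, 0.16601219, 0.066     ]), array([0.52316293, 0.16734878, 0.066     ]), array([0.52366908, 0.16759523, 0.066     ])]
t 2.0833 pos [0.4209 0.0452 0.3226] move cm [16.   -1.93 12.24] F [-0.02  0.28 -0.35] open 0.9947245623119851
```

Run:
```python
from h import *
S=cam('scene');im=cv2.imread('pics/scene0.png')
a=np.linspace(0,2*np.pi,200)
o=[]
for c in([.5234,.1675,.066],[.5239,.1687,.0605]):
    I=cv2.resize(im[235:315,410:500],None,fx=4,fy=4,interpolation=cv2.INTER_CUBIC)
    for r in(.037,.030):
        p=proj(S,np.c_[c[0]+r*np.cos(a),c[1]+r*np.sin(a),np.full(200,c[2])])
        q=((p-[410,235]+.5)*4-.5)
        cv2.polylines(I,[np.round(q).astype(int)],True,(0,0,255),1)
    o.append(I)
cv2.imwrite('pics/ov.png',np.hstack(o))
```

```text
(no output)
```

View pics/ov.png

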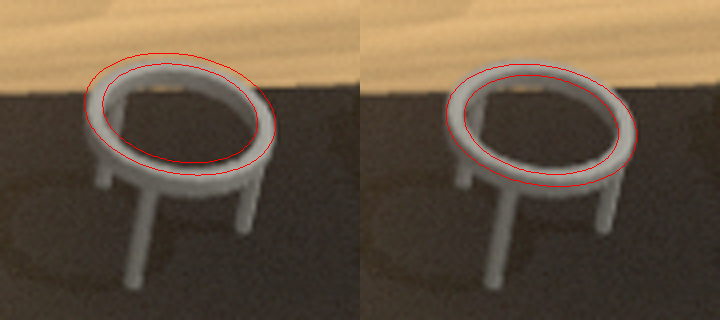

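Call:
arm_command([
  {"claw": 1.0, "dx": 16, "dy": -1.8, "dz": 11, "twist": 0},
  {"claw": 1.0, "dx": 16, "dy": -1.8, "dz": 11, "twist": 0},
  {"claw": 1.0, "dx": 16, "dy": -1.8, "dz": 11, "twist": 0},
  {"claw": 1.0, "dx": 16, "dy": -1.8, "dz": 11, "twist": 0},
  {"claw": 1.0, "dx": 16, "dy": -1.8, "dz": 11, "twist": 0},
  {"claw": 1.0, "dx": 16, "dy": -1.8, "dz": 11, "twist": 0},
  {"claw": 1.0, "dx": 16, "dy": -1.8, "dz": 11, "twist": 0},
  {"claw": 1.0, "dx": 16, "dy": -1.8, "dz": 11, "twist": 0},
])

```text
time_s: 2.75
position: [0.5004, -0.0952, 0.2118]
tcp_rot: [[0.398, -0.918, -0.003], [-0.918, -0.398, 0.002], [-0.003, 0.002, -1.0]]
force: [0.3, -0.1, 0.8]
opening: 1.0
```

Run:
```python
from h import *
mv([.5018,-.094,.094])
```

```text
t 2.75 pos [ 0.5004 -0.0952  0.2118] move cm [-0.02 -0.2  11.78] F [ 0.34 -0.1   0.82] open 1.0001729765950904
```

Call:
arm_command([
  {"claw": 1.0, "dx": 0, "dy": -0.2, "dz": 2, "twist": 0},
  {"claw": 1.0, "dx": 0, "dy": -0.2, "dz": 4, "twist": 0},
  {"claw": 1.0, "dx": 0, "dy": -0.2, "dz": 6, "twist": 0},
  {"claw": 1.0, "dx": 0, "dy": -0.2, "dz": 8, "twist": 0},
  {"claw": 1.0, "dx": 0, "dy": -0.2, "dz": 10, "twist": 0},
  {"claw": 1.0, "dx": 0, "dy": -0.2, "dz": 11.6, "twist": 0},
  {"claw": 1.0, "dx": 0, "dy": -0.2, "dz": 11.6, "twist": 0},
  {"claw": 1.0, "dx": 0, "dy": -0.2, "dz": 11.6, "twist": 0},
])

```text
time_s: 3.42
position: [0.5015, -0.0936, 0.0963]
tcp_rot: [[0.398, -0.917, -0.004], [-0.917, -0.398, 0.002], [-0.004, 0.003, -1.0]]
force: [0.9, -0.2, 0.1]
opening: 0.998
```

Run:
```python
from h import *
mv([.5018,-.094,.094])
cap('scene','s2.png');s,im=cap('wrist','w3.png')
I=cv2.imread('pics/s2.png');cv2.imwrite('pics/s2c.png',cv2.resize(I[120:330,180:400],None,fx=2.5,fy=2.5))
```

```text
t 3.4167 pos [ 0.5015 -0.0936  0.0963] move cm [ 0.05 -0.02  0.23] F [ 0.91 -0.22  0.11] open 0.9979592038707981
```

View pics/s2c.png

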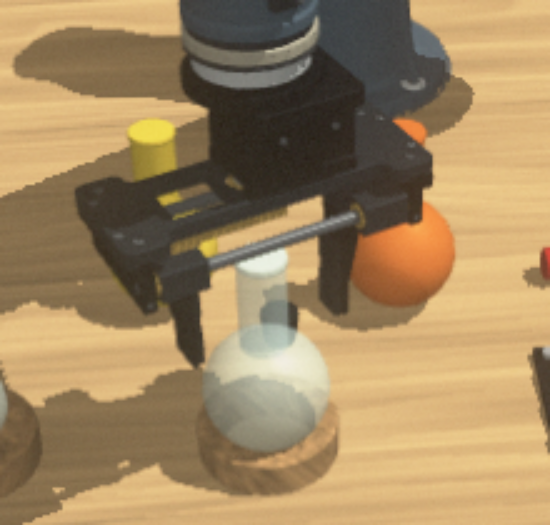

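View pics/w3.png

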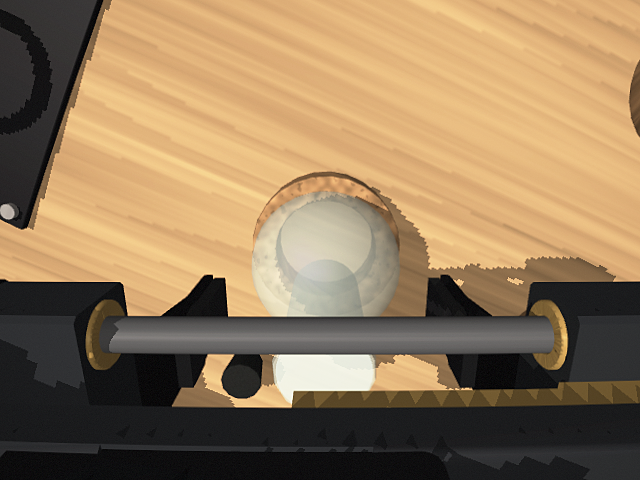

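The neck stands centred between the fingers (wrist picture: neck at column 324, jaws at 226 and 428). I'll close the gripper.

Call:
arm_command([
  {"claw": 0.5, "dx": 0, "dy": 0, "dz": 0.2, "twist": 0},
  {"claw": 0.4, "dx": 0, "dy": 0, "dz": 0.2, "twist": 0},
  {"claw": 0.36, "dx": 0, "dy": 0, "dz": 0.2, "twist": 0},
  {"claw": 0.3, "dx": 0, "dy": 0, "dz": 0.2, "twist": 0},
  {"claw": 0.2, "dx": 0, "dy": 0, "dz": 0.2, "twist": 0},
  {"claw": 0.1, "dx": 0, "dy": 0, "dz": 0.2, "twist": 0},
  {"claw": 0.1, "dx": 0, "dy": 0, "dz": 0.2, "twist": 0},
  {"claw": 0.1, "dx": 0, "dy": 0, "dz": 0.2, "twist": 0},
])

```text
time_s: 4.18
position: [0.5026, -0.0942, 0.0953]
tcp_rot: [[0.398, -0.917, -0.001], [-0.917, -0.398, 0.001], [-0.001, 0.001, -1.0]]
force: [0.8, 0.3, -0.6]
opening: 0.477
```

Run:
```python
from h import *
mv([.5018,-.094,.254])
```

```text
t 4.1833 pos [ 0.5026 -0.0942  0.0953] move cm [ -0.08   0.08 -15.87] F [ 0.77  0.28 -0.61] open 0.4769019702404243
```

Still closing; continue.

Call:
arm_command([
  {"claw": 0.0, "dx": 0, "dy": 0, "dz": 0, "twist": 0},
  {"claw": 0.0, "dx": 0, "dy": 0, "dz": 0, "twist": 0},
  {"claw": 0.0, "dx": 0, "dy": 0, "dz": 0, "twist": 0},
  {"claw": 0.0, "dx": 0, "dy": 0, "dz": 0, "twist": 0},
  {"claw": 0.0, "dx": 0, "dy": 0, "dz": 0, "twist": 0},
  {"claw": 0.0, "dx": 0, "dy": 0, "dz": 0, "twist": 0},
])

```text
time_s: 4.68
position: [0.5024, -0.094, 0.0952]
tcp_rot: [[0.398, -0.917, -0.002], [-0.917, -0.398, 0.001], [-0.002, 0.001, -1.0]]
force: [-0.3, 2.5, 0.5]
opening: 0.341
```

Call:
arm_command([
  {"claw": 0.0, "dx": 0, "dy": 0, "dz": 0, "twist": 0},
  {"claw": 0.0, "dx": 0, "dy": 0, "dz": -0.5, "twist": 0},
  {"claw": 0.0, "dx": 0, "dy": 0, "dz": -1.5, "twist": 0},
  {"claw": 0.0, "dx": 0, "dy": 0, "dz": -3, "twist": 0},
  {"claw": 0.0, "dx": 0, "dy": 0, "dz": -5, "twist": 0},
  {"claw": 0.0, "dx": 0, "dy": 0, "dz": -7.5, "twist": 0},
  {"claw": 0.0, "dx": 0, "dy": 0, "dz": -9.5, "twist": 0},
  {"claw": 0.0, "dx": 0, "dy": 0, "dz": -10.5, "twist": 0},
])

```text
time_s: 5.35
position: [0.504, -0.0949, 0.2036]
tcp_rot: [[0.398, -0.917, 0.003], [-0.917, -0.398, -0.001], [0.002, -0.003, -1.0]]
force: [0.1, -0.2, -1.7]
opening: 0.337
```

Run:
```python
from h import *
mv([.5236,.168,.205])
cap('scene','s3.png');cap('wrist','w4.png')
I=cv2.imread('pics/s3.png');cv2.imwrite('pics/s3c.png',cv2.resize(I[60:330,180:460],None,fx=2.2,fy=2.2))
```

```text
t 5.35 pos [ 0.504  -0.0949  0.2036] move cm [-23.34 -12.27  -0.16] F [ 0.1  -0.24 -1.72] open 0.3373754448540169
```

View pics/s3c.png

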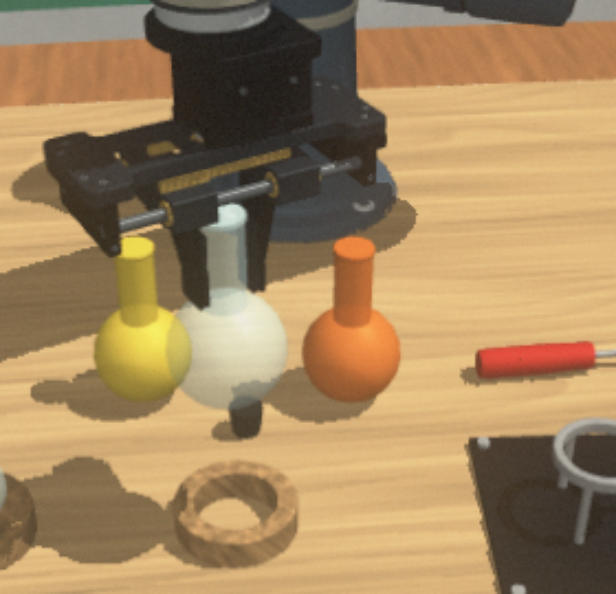

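View pics/w4.png

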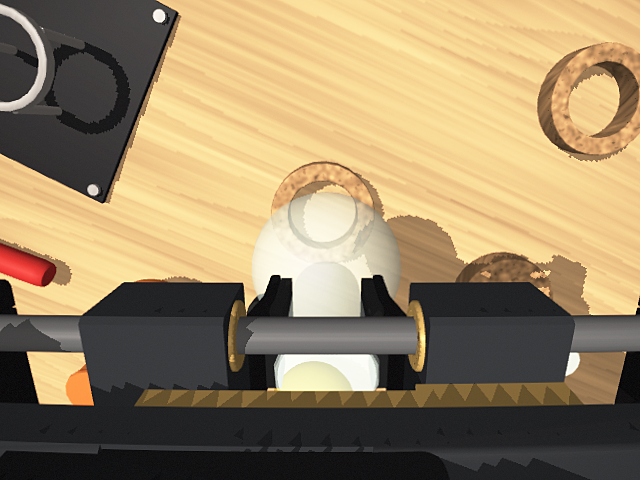

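Call:
arm_command([
  {"claw": 0.0, "dx": -0.6, "dy": -0.3, "dz": 0, "twist": 0},
  {"claw": 0.0, "dx": -2, "dy": -1.05, "dz": 0, "twist": 0},
  {"claw": 0.0, "dx": -4, "dy": -2.1, "dz": 0, "twist": 0},
  {"claw": 0.0, "dx": -6, "dy": -3.15, "dz": 0, "twist": 0},
  {"claw": 0.0, "dx": -8, "dy": -4.2, "dz": 0, "twist": 0},
  {"claw": 0.0, "dx": -10, "dy": -5.25, "dz": 0, "twist": 0},
  {"claw": 0.0, "dx": -12, "dy": -6.3, "dz": 0, "twist": 0},
  {"claw": 0.0, "dx": -13.5, "dy": -7.1, "dz": 0, "twist": 0},
])

```text
time_s: 6.12
position: [0.5143, 0.0594, 0.2017]
tcp_rot: [[0.399, -0.917, 0.001], [-0.917, -0.399, -0.0], [0.001, -0.001, -1.0]]
force: [0.0, -0.1, -1.6]
opening: 0.335
```

Run:
```python
from h import *
mv([.5236,.168,.205])
```

```text
t 6.1167 pos [0.5143 0.0594 0.2017] move cm [-9.59 -5.18 -0.34] F [ 0.01 -0.07 -1.65] open 0.33531998445713246
```

Call:
arm_command([
  {"claw": 0.0, "dx": -2, "dy": -1.1, "dz": -0.3, "twist": 0},
  {"claw": 0.0, "dx": -4, "dy": -2.2, "dz": -0.3, "twist": 0},
  {"claw": 0.0, "dx": -6, "dy": -3.3, "dz": -0.3, "twist": 0},
  {"claw": 0.0, "dx": -8, "dy": -4.4, "dz": -0.3, "twist": 0},
  {"claw": 0.0, "dx": -9.2, "dy": -5, "dz": -0.3, "twist": 0},
  {"claw": 0.0, "dx": -9.6, "dy": -5.2, "dz": -0.3, "twist": 0},
  {"claw": 0.0, "dx": -9.6, "dy": -5.2, "dz": -0.3, "twist": 0},
  {"claw": 0.0, "dx": -9.6, "dy": -5.2, "dz": -0.3, "twist": 0},
])

```text
time_s: 6.78
position: [0.5232, 0.1676, 0.2041]
tcp_rot: [[0.399, -0.917, -0.0], [-0.917, -0.399, -0.001], [0.001, 0.001, -1.0]]
force: [-0.2, -0.5, -2.5]
opening: 0.336
```

Run:
```python
from h import *
mv([.5236,.168,.16])
cap('scene','s4.png');cap('wrist','w5.png')
I=cv2.imread('pics/s4.png');cv2.imwrite('pics/s4c.png',cv2.resize(I[100:330,370:580],None,fx=2.5,fy=2.5))
print(np.round(bot.read_state()['tcp_rot'],4))
```

```text
t 6.7833 pos [0.5232 0.1676 0.2041] move cm [-0.03 -0.05  4.41] F [-0.23 -0.55 -2.55] open 0.3355297583213844
[[ 3.978e-01 -9.175e-01  5.000e-04]
 [-9.175e-01 -3.978e-01 -1.000e-03]
 [ 1.200e-03 -0.000e+00 -1.000e+00]]
```

View pics/s4c.png

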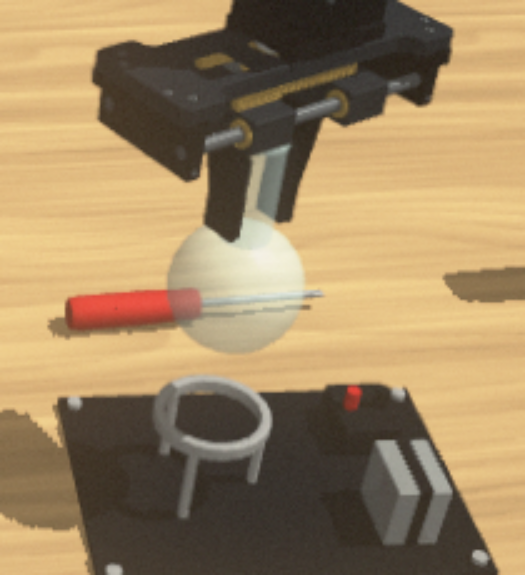

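View pics/w5.png

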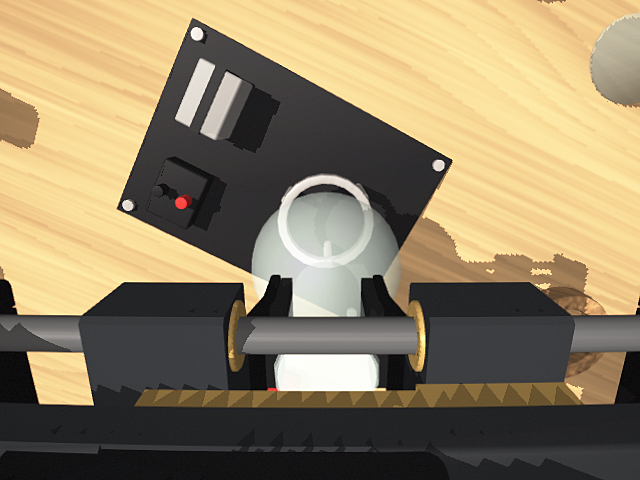

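Run:
```python
from h import *
S=cam('scene');s=bot.read_state();W=cam('wrist',s)
print(proj(S,[[.5232,.1676,.157],[.5232,.1676,.205]]),proj(W,[[.5232,.1676,.157],[.5236,.168,.064]]))
I=cv2.imread('pics/w5.png');cv2.imwrite('pics/w5c.png',cv2.resize(I[160:300,240:420],None,fx=4,fy=4,interpolation=cv2.INTER_CUBIC))
I=cv2.imread('pics/s4.png');cv2.imwrite('pics/s4d.png',cv2.resize(I[140:250,420:510],None,fx=5,fy=5,interpolation=cv2.INTER_CUBIC))
```

```text
[[463.60584703 214.54188276]
 [468.77474919 186.68259888]] [[324.92097092 261.7089422 ]
 [324.74505608 221.38910109]]
```

View pics/w5c.png

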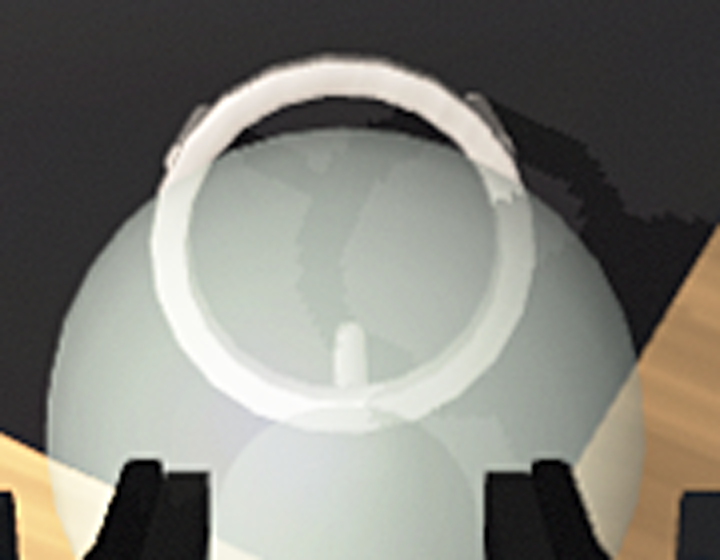

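View pics/s4d.png

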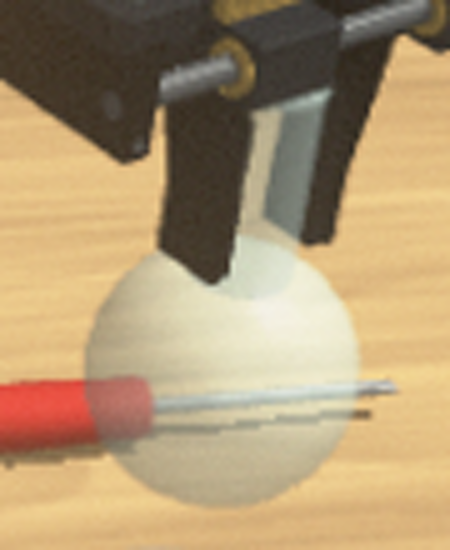

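Call:
arm_command([
  {"claw": 0.0, "dx": 0, "dy": 0, "dz": 0.7, "twist": 0},
  {"claw": 0.0, "dx": 0, "dy": 0, "dz": 1.7, "twist": 0},
  {"claw": 0.0, "dx": 0, "dy": 0, "dz": 2.9, "twist": 0},
  {"claw": 0.0, "dx": 0, "dy": 0, "dz": 4.0, "twist": 0},
  {"claw": 0.0, "dx": 0, "dy": 0, "dz": 5.0, "twist": 0},
  {"claw": 0.0, "dx": 0, "dy": 0, "dz": 5.5, "twist": 0},
  {"claw": 0.0, "dx": 0, "dy": 0, "dz": 5.5, "twist": 0},
  {"claw": 0.0, "dx": 0, "dy": 0, "dz": 5.5, "twist": 0},
])

```text
time_s: 7.55
position: [0.5234, 0.1668, 0.149]
tcp_rot: [[0.397, -0.918, -0.0], [-0.918, -0.397, -0.001], [0.001, 0.001, -1.0]]
force: [-0.0, 0.4, -1.6]
opening: 0.335
```

Run:
```python
from h import *
mv([.5234,.1679,.14])
```

```text
t 7.55 pos [0.5234 0.1668 0.149 ] move cm [-0.1  -0.04  0.9 ] F [-0.05  0.39 -1.6 ] open 0.33529514328525495
```

Call:
arm_command([
  {"claw": 0.0, "dx": -0.1, "dy": 0, "dz": 0.1, "twist": 0},
  {"claw": 0.0, "dx": -0.1, "dy": 0, "dz": 0.25, "twist": 0},
  {"claw": 0.0, "dx": -0.1, "dy": 0, "dz": 0.4, "twist": 0},
  {"claw": 0.0, "dx": -0.1, "dy": 0, "dz": 0.55, "twist": 0},
  {"claw": 0.0, "dx": -0.1, "dy": 0, "dz": 0.65, "twist": 0},
  {"claw": 0.0, "dx": -0.1, "dy": 0, "dz": 0.7, "twist": 0},
  {"claw": 0.0, "dx": -0.1, "dy": 0, "dz": 0.7, "twist": 0},
])

```text
time_s: 8.13
position: [0.523, 0.1677, 0.1419]
tcp_rot: [[0.398, -0.918, -0.0], [-0.918, -0.398, -0.001], [0.001, 0.001, -1.0]]
force: [-0.3, 0.2, -1.5]
opening: 0.343
```

Run:
```python
from h import *
mv([.5234,.1679,.14])
cap('scene','s5.png')
I=cv2.imread('pics/s5.png');cv2.imwrite('pics/s5c.png',cv2.resize(I[170:310,400:530],None,fx=4,fy=4,interpolation=cv2.INTER_CUBIC))
```

```text
t 8.1333 pos [0.523  0.1677 0.1419] move cm [-0.   -0.05  0.19] F [-0.31  0.17 -1.46] open 0.34280379525914745
```

View pics/s5c.png

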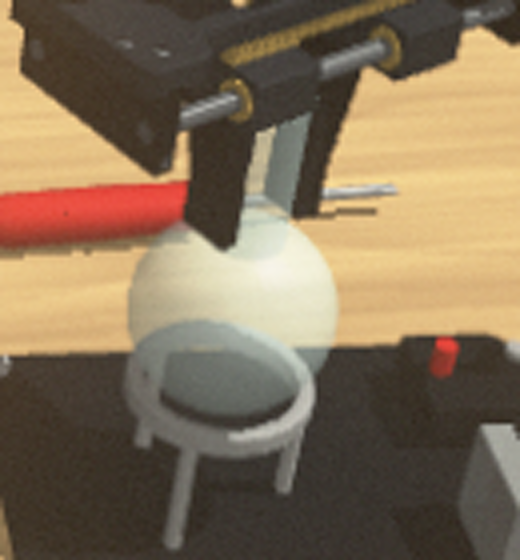

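Call:
arm_command([
  {"claw": 0.0, "dx": 0, "dy": -0.03, "dz": 0.05, "twist": 0},
  {"claw": 0.0, "dx": 0, "dy": -0.03, "dz": 0.1, "twist": 0},
  {"claw": 0.0, "dx": 0, "dy": -0.03, "dz": 0.15, "twist": 0},
  {"claw": 0.0, "dx": 0, "dy": -0.03, "dz": 0.2, "twist": 0},
  {"claw": 0.0, "dx": 0, "dy": -0.03, "dz": 0.2, "twist": 0},
])

```text
time_s: 8.6
position: [0.5232, 0.1678, 0.1398]
tcp_rot: [[0.397, -0.918, -0.001], [-0.918, -0.397, -0.001], [0.001, 0.001, -1.0]]
force: [0.5, 0.1, -2.2]
opening: 0.337
```

Call:
arm_command([
  {"claw": 0.0, "dx": 0, "dy": 0, "dz": 0.05, "twist": 0},
  {"claw": 0.0, "dx": 0, "dy": 0, "dz": 0.1, "twist": 0},
  {"claw": 0.0, "dx": 0, "dy": 0, "dz": 0.15, "twist": 0},
  {"claw": 0.0, "dx": 0, "dy": 0, "dz": 0.15, "twist": 0},
])

```text
time_s: 8.93
position: [0.5232, 0.1678, 0.1382]
tcp_rot: [[0.397, -0.918, -0.001], [-0.918, -0.397, -0.001], [0.001, 0.001, -1.0]]
force: [0.8, -0.0, -1.3]
opening: 0.335
```

Call:
arm_command([
  {"claw": 0.0, "dx": 0, "dy": 0, "dz": 0.05, "twist": 0},
  {"claw": 0.0, "dx": 0, "dy": 0, "dz": 0.1, "twist": 0},
  {"claw": 0.0, "dx": 0, "dy": 0, "dz": 0.1, "twist": 0},
])

```text
time_s: 9.18
position: [0.5232, 0.1678, 0.1372]
tcp_rot: [[0.397, -0.918, -0.001], [-0.918, -0.397, -0.001], [0.001, 0.001, -1.0]]
force: [0.6, 0.2, -1.3]
opening: 0.337
```

Call:
arm_command([
  {"claw": 0.0, "dx": 0, "dy": 0, "dz": 0.05, "twist": 0},
  {"claw": 0.0, "dx": 0, "dy": 0, "dz": 0.1, "twist": 0},
  {"claw": 0.0, "dx": 0, "dy": 0, "dz": 0.1, "twist": 0},
])

```text
time_s: 9.43
position: [0.5236, 0.1678, 0.1364]
tcp_rot: [[0.397, -0.918, 0.0], [-0.918, -0.397, -0.001], [0.001, 0.0, -1.0]]
force: [0.9, -0.8, 0.6]
opening: 0.341
```

Run:
```python
from h import *
mv([.5234,.1679,.14])
cap('scene','s6.png')
I=cv2.imread('pics/s6.png');cv2.imwrite('pics/s6c.png',cv2.resize(I[170:310,400:530],None,fx=4,fy=4,interpolation=cv2.INTER_CUBIC))
```

```text
t 9.4333 pos [0.5236 0.1678 0.1364] move cm [-0.01  0.02 -0.36] F [ 0.95 -0.76  0.55] open 0.34101972945538883
```

View pics/s6c.png

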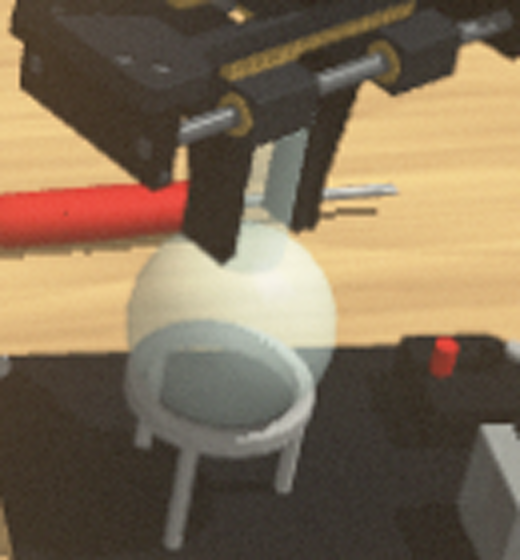

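Call:
arm_command([
  {"claw": 0.0, "dx": 0, "dy": 0, "dz": 0.04, "twist": 0},
  {"claw": 0.0, "dx": 0, "dy": 0, "dz": 0.08, "twist": 0},
  {"claw": 0.0, "dx": 0, "dy": 0, "dz": 0.08, "twist": 0},
])

```text
time_s: 9.73
position: [0.5239, 0.1679, 0.136]
tcp_rot: [[0.397, -0.918, 0.001], [-0.918, -0.397, -0.001], [0.001, -0.001, -1.0]]
force: [-0.4, 0.8, 4.0]
opening: 0.336
```

Contact is felt: Fz went from -1.3 to +4 N at TCP z 0.136, with almost no side force. I'll release.

Call:
arm_command([
  {"claw": 0.0, "dx": 0, "dy": 0, "dz": 0, "twist": 0},
  {"claw": 0.34, "dx": 0, "dy": 0, "dz": 0, "twist": 0},
  {"claw": 0.38, "dx": 0, "dy": 0, "dz": 0, "twist": 0},
  {"claw": 0.42, "dx": 0, "dy": 0, "dz": 0, "twist": 0},
  {"claw": 0.5, "dx": 0, "dy": 0, "dz": 0, "twist": 0},
  {"claw": 0.7, "dx": 0, "dy": 0, "dz": 0, "twist": 0},
  {"claw": 1.0, "dx": 0, "dy": 0, "dz": 0, "twist": 0},
  {"claw": 1.0, "dx": 0, "dy": 0, "dz": 0, "twist": 0},
])

```text
time_s: 10.4
position: [0.5239, 0.1679, 0.136]
tcp_rot: [[0.397, -0.918, 0.001], [-0.918, -0.397, -0.001], [0.001, -0.0, -1.0]]
force: [-0.2, -0.2, -0.3]
opening: 0.639
```

Call:
arm_command([
  {"claw": 1.0, "dx": 0, "dy": 0, "dz": 0, "twist": 0},
  {"claw": 1.0, "dx": 0, "dy": 0, "dz": 0, "twist": 0},
  {"claw": 1.0, "dx": 0, "dy": 0, "dz": 0, "twist": 0},
  {"claw": 1.0, "dx": 0, "dy": 0, "dz": 0, "twist": 0},
  {"claw": 1.0, "dx": 0, "dy": 0, "dz": 0, "twist": 0},
  {"claw": 1.0, "dx": 0, "dy": 0, "dz": 0, "twist": 0},
])

```text
time_s: 10.9
position: [0.5239, 0.1679, 0.136]
tcp_rot: [[0.397, -0.918, 0.001], [-0.918, -0.397, -0.001], [0.001, -0.0, -1.0]]
force: [-0.1, 0.1, 0.3]
opening: 0.986
```

Run:
```python
from h import *
mv([.5234,.1679,.14])
cap('scene','s7.png')
I=cv2.imread('pics/s7.png');cv2.imwrite('pics/s7c.png',cv2.resize(I[150:310,390:540],None,fx=3.6,fy=3.6,interpolation=cv2.INTER_CUBIC))
cap('wrist','w7.png')
```

```text
t 10.9 pos [0.5239 0.1679 0.136 ] move cm [-0.02  0.04 -0.4 ] F [-0.1   0.08  0.33] open 0.9858573678215833
```

View pics/s7c.png

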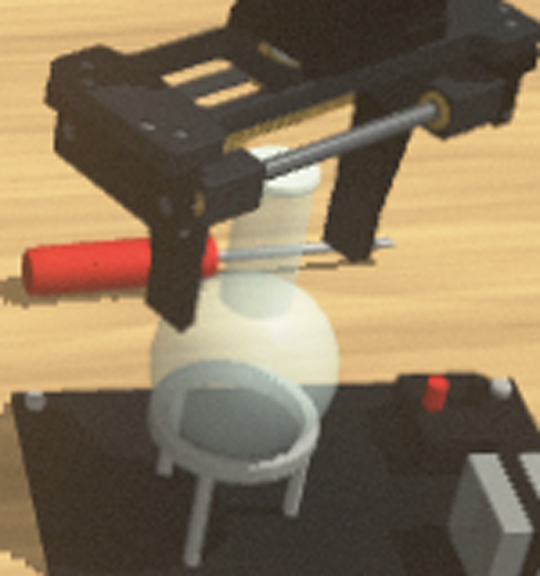

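View pics/w7.png

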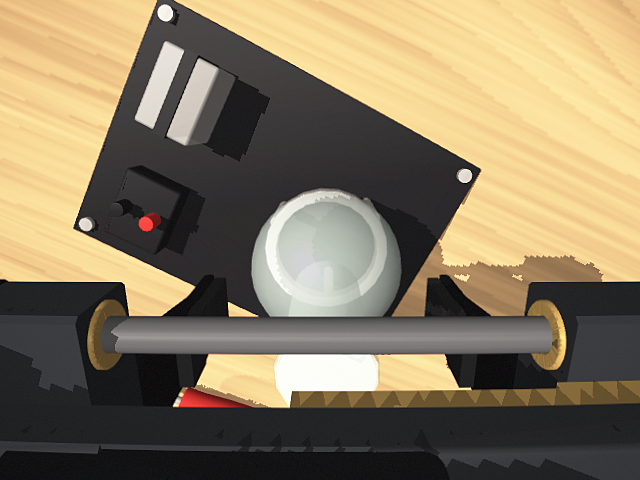

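The flask is seated and free of the fingers. I'll rise straight up, then back away toward the robot so the cameras can see.

Call:
arm_command([
  {"claw": 1.0, "dx": 0, "dy": 0, "dz": -1, "twist": 0},
  {"claw": 1.0, "dx": 0, "dy": 0, "dz": -3, "twist": 0},
  {"claw": 1.0, "dx": 0, "dy": 0, "dz": -5, "twist": 0},
  {"claw": 1.0, "dx": 0, "dy": 0, "dz": -7, "twist": 0},
  {"claw": 1.0, "dx": 0, "dy": 0, "dz": -9, "twist": 0},
  {"claw": 1.0, "dx": 0, "dy": 0, "dz": -11, "twist": 0},
  {"claw": 1.0, "dx": 0, "dy": 0, "dz": -13, "twist": 0},
  {"claw": 1.0, "dx": 0, "dy": 0, "dz": -14, "twist": 0},
])

```text
time_s: 11.67
position: [0.5249, 0.1682, 0.2794]
tcp_rot: [[0.398, -0.918, 0.006], [-0.918, -0.398, -0.0], [0.003, -0.005, -1.0]]
force: [0.3, -0.1, 0.7]
opening: 1.001
```

Call:
arm_command([
  {"claw": 1.0, "dx": 6, "dy": 12, "dz": 0, "twist": 0},
  {"claw": 1.0, "dx": 6, "dy": 12, "dz": 0, "twist": 0},
  {"claw": 1.0, "dx": 6, "dy": 12, "dz": 0, "twist": 0},
  {"claw": 1.0, "dx": 6, "dy": 12, "dz": 0, "twist": 0},
  {"claw": 1.0, "dx": 6, "dy": 12, "dz": 0, "twist": 0},
  {"claw": 1.0, "dx": 6, "dy": 12, "dz": 0, "twist": 0},
])

```text
time_s: 12.17
position: [0.4394, 0.0654, 0.2794]
tcp_rot: [[0.396, -0.918, 0.008], [-0.918, -0.396, 0.0], [0.003, -0.007, -1.0]]
force: [-0.1, 0.5, 0.2]
opening: 1.001
```

Run:
```python
from h import *
mv([.5234,.1679,.14])
cap('scene','s8.png');cap('top','t8.png');s,_=cap('wrist','w8.png');np.save('w8.npy',s,allow_pickle=True)
I=cv2.imread('pics/s8.png');T=cv2.imread('pics/t8.png')
f=lambda i:cv2.resize(i,None,fx=4,fy=4,interpolation=cv2.INTER_CUBIC)
cv2.imwrite('pics/c8.png',np.hstack([f(I[185:315,410:510]),f(T[145:275,160:260])]))
```

```text
t 12.1667 pos [0.4394 0.0654 0.2794] move cm [ -6.12 -11.67  14.01] F [-0.11  0.47  0.2 ] open 1.0007463881526877
```

View pics/c8.png

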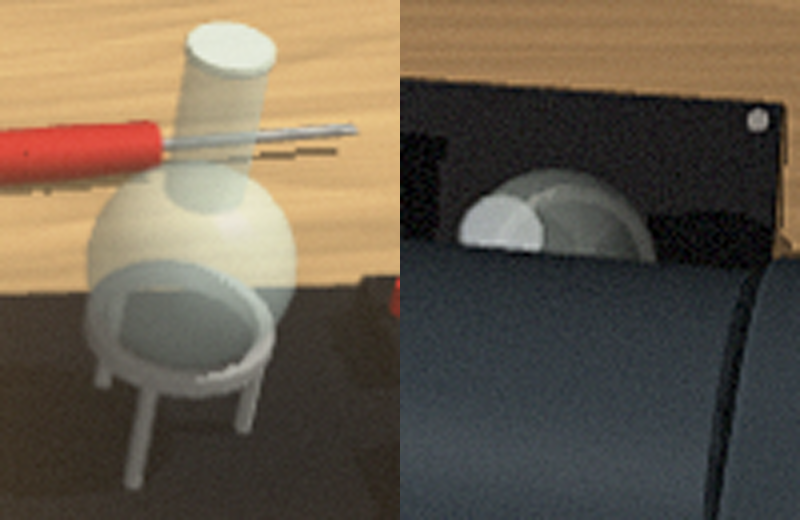

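View pics/s8.png

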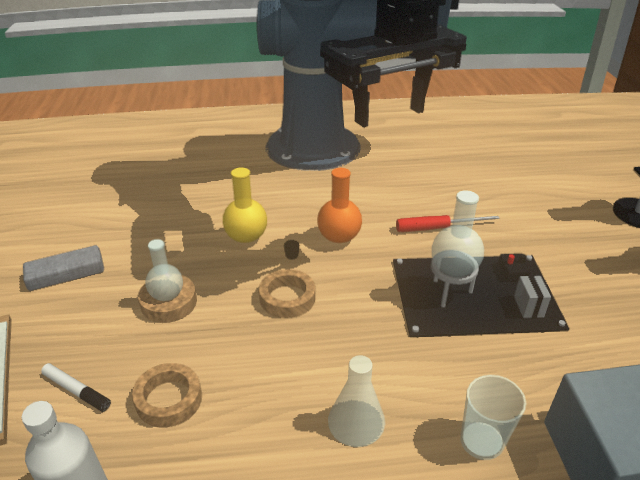

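View pics/w8.png

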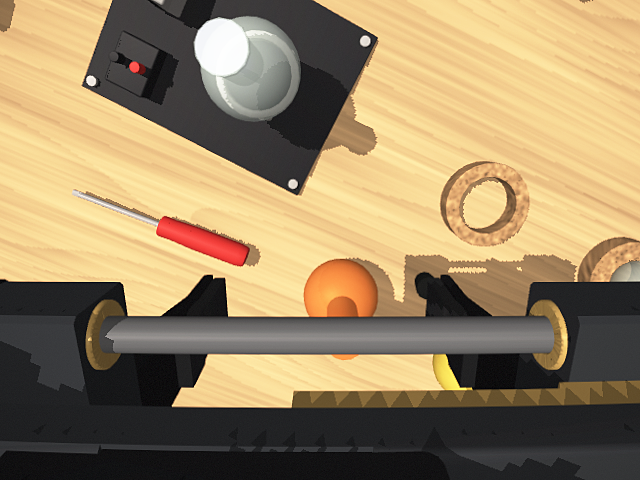

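Run:
```python
from h import *
S=cam('scene');T=cam('top');W=cam('wrist',np.load('w8.npy',allow_pickle=True).item())
o=[(S,(467.4,196.6)),(T,(184.9,204.1)),(W,(222,47))]
print(tri(o),[np.round(atz(C,u,.193),4) for C,u in o])
for z in(.190,.193):print(proj(S,[[.5236,.168,z],[.5236,.168,z-.1]]),proj(T,[[.5236,.168,z]]),proj(W,[[.5236,.168,z],[.5236,.168,z-.1]]))
```

```text
(array([0.52331274, 0.16816642, 0.18829588]), [7.632325392710197e-05, 0.00028486853561947306, 0.0002679335593878927]) [array([0.5302, 0.1652, 0.193 ]), array([0.5225, 0.167 , 0.193 ]), array([0.5232, 0.1668, 0.193 ])]
[[467.48512179 195.7329165 ]
 [457.17473509 250.53448313]] [[184.69274463 203.60056182]] [[221.53958607  46.51759465]
 [251.55640329  69.97403127]]
[[467.81288774 193.96551734]
 [457.46724215 249.00027211]] [[184.20432505 203.37750725]] [[220.25435021  45.5152616 ]
 [250.91226859  69.46974636]]
```

Run:
```python
from rig import bot
print(bot.hand_in())
```

```text
the job is handed in; nothing more can be done
None
```

I moved the larger clear flask out of its cork ring by the neck and set it in the steel ring on the black board. I lowered it the last few millimetres in about 1 mm steps until the wrist felt about 4 N. Then I opened the gripper, rose straight up and moved clear. I handed in at about 12 s; the hand-in gave no verdict.

**Final position:** In the last pictures, the flask's mouth is at (0.523, 0.168, 0.188). That is within about 0.5 mm of the ring's axis, measured at (0.5236, 0.168), so the neck is upright and centred. The smaller flask and the look-alikes look unmoved.

**One disagreement:** My camera heights for the ring came out low. The ring's top measured 0.060–0.063 m against the stated 0.066 m. The mouth also measured about 5 mm below the 0.193 m that the stated ring height implies. The mouth's height above the ring (about 0.126 m) still fits a properly seated flask (0.127 m).

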